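# Hold an aluminium angle in the hand mitre saw, ready to cut

## Task

Lay the long aluminium angle on the table of the blue hand mitre saw, passing under the raised blade, with its upright leg flat along the fence and its left end butted against the red length stop. Finish while holding it there for the cut: push firmly into the angle's inside corner so that it is pressed down on the saw table and back against the fence at once, and do not let go. Keep the work and the robot off the raised saw and its guide posts, and leave the other things on the bench where they are.

Things in the scene. Friction and masses are not known exactly. Their poses are not given: they have to be found in the camera images.
- angle: the work: loose aluminium L, 320 mm long, legs 50 mm outside, 8 mm thick, 0.53 to 0.71 kg; on the bench right of the saw, one leg flat, one upright on its far side. Origin: mid-length of the outer heel edge (underside). x: out of the upright leg's outer face; y: along it to the left end; z up. Flat leg x -50 to 0, z 0 to 8; upright leg x -8 to 0, z 0 to 50. Seated: saw x 0, z 55
- angle_left (a point): left (+y) end of the angle's heel edge, 160 mm from its origin: this end goes against the stop
- angle_right (a point): right (-y) end of the angle's heel edge, 160 mm from its origin
- saw: blue hand mitre saw bolted to the bench (fixed, place and yaw vary). Origin: on the bench, directly under the point where the blade's line meets the fence face. x points square through the fence, away from the robot; y runs along the fence to the left; z up. The blade's plane is y = 0
- saw_table: the saw's dark flat table, origin and axes as the saw's: top at z = 55 mm, from x = -130 mm to the fence at x = 0, from y = -240 to +240 mm. Its right half (y below -30 mm) is bare, with the fence behind it. Metal on metal, the angle slides on it with friction of about 0.3 to 0.4; pushed high up on its upright leg the angle tips, pushed low it slides
- saw_fence: the saw's blue upright fence, origin and axes as the saw's: face at x = 0 looking to -x, 12 mm thick with ribs to x = 33 mm behind, top at z = 110 mm, in two halves with a 40 mm gap at the blade (y -20 to 20 mm)
- saw_frame: frame saw locked up high on guide posts, fixed; origin and axes as the saw's. Frame, blade and handle run along x from -335 to 235 mm, y -10 to 10, toothed edge at z = 160, top at 245 mm; posts and black sliders at x = -185 and 85 mm, y -25 to 25, up from the bench to z = 245. The work passes under the blade, between the posts
- stop: red length stop clamped to the fence left of the blade (fixed; 30 to 65 mm from the blade). Origin: at saw table height, where its stop face meets the fence face; axes as the saw's. Stop face looks to -y, spans x -60 to 0, z 1 to 51 mm above the table; the block is 24 mm thick behind it, bracket and black knob on top to z = 91 mm
- offcut: bystander: 70 mm long piece of the same angle, origin as the angle's
- square: bystander: engineer's square with a dark wooden stock 100 mm and a steel blade 130 mm, origin under the middle of the stock
- spanner: bystander: steel spanner 160 mm long, origin under its middle
- screwdriver: bystander: blue-handled screwdriver 200 mm long, origin under its middle
- dish: bystander: blue parts dish 110 mm across, 30 mm high, origin under its centre
- tape: bystander: roll of yellow tape 90 mm across, 19 mm high, origin under its centre
- oil: bystander: green bottle of cutting oil 50 mm across, 140 mm high, origin under its centre

How it is judged:
On the way:
1. the angle lies flat on the saw table, upright leg towards the fence (x of angle in the frame of saw between -0.085 and 0.003 m and z of angle in the frame of saw between 0.052 and 0.058 m and angle between angle's own z axis and vertical below 0.05 rad and contact force between angle and saw_table above 1 N), for 0.2 s.
At the end, for the whole second after the job is handed in: Upright leg within 2.5 mm of the fence at both ends, flat leg flat on the saw table, left end within 2.5 mm of the stop; the fingers press the still angle with over 4 N on the fence and it bears on the table with over 12 N (own weight 5 to 7 N) (x of angle_left in the frame of saw between -0.0025 and 0.003 m and x of angle_right in the frame of saw between -0.0025 and 0.003 m and z of angle in the frame of saw between 0.052 and 0.0575 m and angle between angle's own z axis and vertical below 0.04 rad and y of angle_left in the frame of stop between -0.0025 and 0.003 m and contact force between the fingers and angle above 5 N and contact force between angle and saw_fence above 4 N and contact force between angle and saw_table above 12 N and linear speed of angle below 0.01 m/s); the arm keeps its last pose, push and grip.
It fails at once if the robot touches the raised saw or its guide posts (contact force between any of the arm, the fingers and saw_frame above 1 N).
It fails at once if the angle knocks against the raised saw or its guide posts (contact force between angle and saw_frame above 1 N).
It fails at once if a bystander is moved by more than 25 mm (distance of any of offcut, square, spanner, screwdriver, dish, tape, oil from where it was at the start of the episode above 0.025 m).
It also fails if it takes over 51 s, if anything falls off the work surface, if the arm or the gripper's body presses on something with over 40 N, if the wrist force passes 120 N, or if a joint passes its speed limit or range.

## Robot

A 7-joint arm with a two-finger parallel gripper is mounted at the origin on the work surface. World frame = base frame: x ahead of the robot, y to its left, z up, the work surface at z = 0. Lengths are in m, angles in rad, forces in N, time in s.
With the tool pointing down it reaches from about 0.35 to 0.9 m from the base axis. Payload 19.9 kg.
Tool frame: the origin (TCP) lies between the finger pads; the fingertips stand 19 mm ahead of it and the grasp point (between the pads) is the TCP; z points along the fingers, y is the line along which they close (so a half turn about z gives the same grasp; the last joint's range is limited). The gripper opens to 94 mm and grips with 3 to 60 N. Pads are 16 mm wide; open, the fingers measure 119 mm over their backs; the gripper's body (75 mm by 177 mm) begins 78 mm behind the grasp point.
Start: joints at [-1.373, 0.417, -0.01, 1.614, 0.005, 1.111, -0.053], TCP at [0.148, 0.607, 0.224] pointing down, gripper open.
Joint ranges: [-2.81, 2.81], [-0.39, 2.02], [-1.27, 1.25], [0.06, 2.57], [-1.19, 4.33], [0.19, 2], [-2.82, 2.82]. Speed limits (rad/s): [1.89, 1.89, 2.39, 2.39, 3.01, 3.01, 3.01].

## Interface

Orientations are given as a unit quaternion [w, x, y, z].
In Python, from workcell import sense, get_image, sign_off gives the robot as it stands.
- The arm moves only by the tool jog_arm, never from a script. Its argument "targets" is a list of rows, each a list of 3 entries, a list of its own where there are three numbers: the shift along the tool's x, y, z in m, then the turn about the tool's z in rad, then the opening, from 0 (shut) to 1 (fully open). In form: [[[dx, dy, dz], twist, gripper], ...]. A call has 1 to 8 rows; each row is the pose to reach, as a shift and turn from the pose commanded when the call began, along the tool's axes at that moment; what a row does not reach only later rows make up. A row lasts 1/10 s, in which the tool goes at most 50 mm and 8.59 degrees, less where a joint would pass 70% of its speed; a pose out of reach is approached as far as the arm can. A call with a gripper value outside its range is refused whole. The fingers move at their own pace and stop on an object; "squeeze" is the grip in N (left out, the last holds). Time passes only in rows, so rows that repeat a pose let the fingers close. It gives the time, the measured TCP pose, the force, the opening and the grip force at its end, in the units of the state.
- sense(): the state, without advancing time (a new reading comes with each control period).
- get_image(name): name is "scene" or "top"; returns a dict with "img" (400x640x3 uint8, red, green, blue), "range_z" (400x640 float32, m along the optical axis (not along the pixel's ray), 0 where there is no reading), "vfov" (degrees; the focal length in pixels is half the picture's height over the tangent of half this angle, whatever the lens; pixels are square), "cx", "cy" (the principal point, pixels), "origin" and "attitude" of the camera in the world. Camera axes: x right, y down, z forward; pixel columns grow to the right and rows downward; lengths in m; the calibration is good to about 2 mm. A picture is of the moment at which its call begins.
- sign_off(): hands the job in; it is judged then, once.
The state is a dict: "t": time; "joint_positions": joint angles; "dq": joint speeds; "joint_torque": joint torques, N m; "position": TCP position; "orientation": TCP orientation; "contact_force": force on the tool from outside, world axes, zero at the start; "moment": the same for the moment, N m; "grip_width": opening from 0.0 (shut) to 1.0 (fully open); "grasp_force": force on a finger pad.
Only numpy, scipy, OpenCV 4.12 (cv2) and the standard library are available. Lean on these libraries where they do the work, as an engineer would, in place of code of your own. Each camera call takes 0.05 s, during which the arm holds its last target. There are 200 camera calls.

## Working session

There is one attempt and no reset: what is moved stays moved. The work goes in short steps, Python scripts to look and compute and a tool call to move; the robot and the scene stay as the last step left them, time stands still between calls to the robot, and variables do not carry over. Pictures are saved under pics/ and viewed, at most 10 in all, crops included, and the job is handed in when it is done.

Besides the shell and the picture viewer there is one more tool, called after ">>>" by a JSON object that holds its "name" and its "arguments". jog_arm: Moves the arm, as the interface text tells. Its arguments: {"type":"object","properties":{"targets":{"type":"array"},"squeeze":{"type":"number"}},"required":["targets"]}

```bash
mkdir -p pics; cat > h.py <<'E'
import numpy as np, cv2
from scipy.spatial.transform import Rotation as R
from workcell import sense, get_image, sign_off
def rot(q): q=np.array(q,float); return q if q.shape==(3,3) else R.from_quat([q[1],q[2],q[3],q[0]]).as_matrix()
def cloud(d):
    h,w=d['range_z'].shape; f=h/2/np.tan(np.radians(d['vfov'])/2)
    u,v=np.meshgrid(np.arange(w),np.arange(h)); z=d['range_z']
    p=np.dstack([(u-d['cx'])/f*z,(v-d['cy'])/f*z,z])@rot(d['attitude']).T+np.array(d['origin'])
    p[z==0]=np.nan; return p
E
python3 - <<'E'
from h import *
import pickle
for n in("scene","top"):
    d=get_image(n); cv2.imwrite(f'pics/{n}0.png',d['img'][:,:,::-1]); pickle.dump(d,open(n+'0.pkl','wb'))
    print(n,d['vfov'],d['cx'],d['cy'],d['origin'],d['attitude'])
s=sense(); print(s)
E
```

```text
scene 47.163430401363236 322.149424515987 196.60039956189178 [ 1.71693142 -0.16476412  1.12059185] [-0.29930169  0.70111019  0.59136394 -0.26296708]
top 57.963161579551006 316.80402279121057 206.0538362610643 [0.38902632 0.01033857 1.27730069] [-0.04556721  0.71450148 -0.69582733  0.05688226]
{'t': 0.1, 'joint_positions': array([-1.37249875,  0.41792642, -0.01032291,  1.61408283,  0.00469872,
        1.11070196, -0.05299863]), 'dq': array([ 1.16723003e-03, -1.39461374e-03,  2.06891430e-03, -8.26200349e-04,
       -8.04486963e-05, -3.97865352e-04,  5.34736148e-04]), 'joint_torque': array([ 1.15258776e-03, -8.52581120e+01,  6.40393719e-01, -4.26693213e+01,
       -4.88643860e-02,  1.64328958e-02, -1.97466295e-05]), 'position': array([0.14836517, 0.60681872, 0.22389326]), 'orientation': array([-2.75175802e-05,  1.19598373e-01,  9.92822204e-01, -5.46597592e-04]), 'contact_force': array([0.79894115, 0.25586483, 0.0649862 ]), 'moment': array([0.03503325, 0.02406426, 0.02148476]), 'grasp_force': 0.0, 'grip_width': 0.9971528489459917}
```

View pics/top0.png

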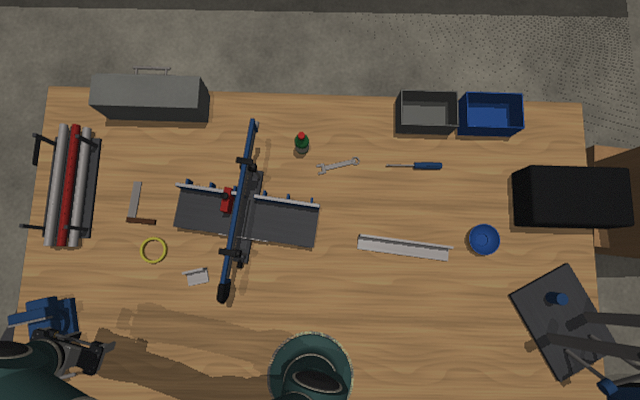

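View pics/scene0.png

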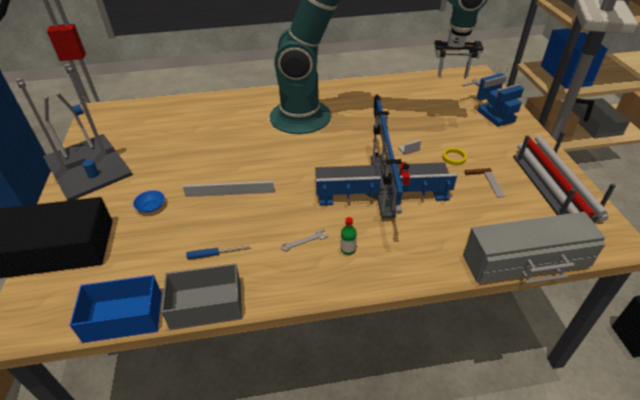

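The top view shows the saw at about (240,210), with the red stop at (227,200) left of the blade. The angle runs from (358,240) to (450,255), and the bench right of the saw is clear. The scene view agrees, with the upright leg on the far side from the robot.

```bash
cat > m.py <<'E'
from h import *
import pickle
d=pickle.load(open('top0.pkl','rb')); P=cloud(d); im=d['img'].astype(int)
def box(r,c): m=np.zeros((400,640),bool); m[r[0]:r[1],c[0]:c[1]]=1; return m
Z=P[...,2]
def rect(m,n):
    q=P[m][:,:2]; c,s,a=cv2.minAreaRect(q.astype(np.float32)); b=cv2.boxPoints((c,s,a))
    print(n,m.sum(),'z',np.round(np.median(P[m][:,2]),4),'size',np.round(s,3),'c',np.round(c,4),'\n',np.round(b,4).tolist()); return b
print('bench z',np.nanmedian(Z[box((270,300),(400,500))]))
B=box((170,255),(165,330))
rect(B&(abs(Z-.055)<.006),'table')
rect(B&(abs(Z-.110)<.004)&((np.indices((400,640))[1]>252)),'fenceR')
rect(B&(abs(Z-.110)<.004)&((np.indices((400,640))[1]<222)),'fenceL')
S=box((110,310),(205,270))
m=S&(abs(Z-.245)<.012); rect(m,'frame top')
q=P[m][:,:2]; print('frame line',cv2.fitLine(q.astype(np.float32),cv2.DIST_HUBER,0,.01,.01).ravel())
red=(im[...,0]>120)&(im[...,1]<60)&(im[...,2]<60)&B
for lo,hi in((.05,.09),(.09,.12),(.12,.16)): 
    k=red&(Z>lo)&(Z<hi)
    if k.sum()>5: rect(k,f'red {lo}')
A=box((225,270),(345,462))
rect(A&(Z>.004)&(Z<.013),'flat'); rect(A&(Z>.04)&(Z<.06),'upr'); rect(A&(Z>.004)&(Z<.06),'all')
E
python3 m.py
```

```text
bench z 0.00012691459651248405
table 4878 z 0.0555 size [0.495 0.26 ] c [0.5374 0.2277] 
 [[0.3334999978542328, 0.0364999994635582], [0.5785999894142151, -0.04879999905824661], [0.7412999868392944, 0.4189999997615814], [0.49619999527931213, 0.5041999816894531]]
fenceR 220 z 0.1109 size [0.235 0.076] c [0.5797 0.106 ] 
 [[0.4945000112056732, 0.01640000008046627], [0.5633000135421753, -0.016499999910593033], [0.6647999882698059, 0.1956000030040741], [0.5960999727249146, 0.22849999368190765]]
fenceL 155 z 0.1109 size [0.179 0.06 ] c [0.6013 0.3695] 
 [[0.5343999862670898, 0.30320000648498535], [0.5877000093460083, 0.27630001306533813], [0.6682999730110168, 0.4359000027179718], [0.6150000095367432, 0.462799996137619]]
frame top 1133 z 0.2412 size [0.049 0.541] c [0.5314 0.2307] 
 [[0.25999999046325684, 0.24040000140666962], [0.7965999841690063, 0.17249999940395355], [0.8026999831199646, 0.22089999914169312], [0.2660999894142151, 0.2888000011444092]]
frame line [ 0.9923025  -0.12383759  0.51950574  0.23149572]
red 0.09 7 z 0.1195 size [0.063 0.017] c [0.5719 0.2878] 
 [[0.5404000282287598
[... 390 characters left out ...]
98 z 0.0075 size [0.154 0.414] c [ 0.4389 -0.3164] 
 [[0.35670000314712524, -0.11159999668598175], [0.3668000102043152, -0.5250999927520752], [0.5212000012397766, -0.5213000178337097], [0.5109999775886536, -0.10779999941587448]]
upr 245 z 0.0502 size [0.317 0.008] c [ 0.4557 -0.3132] 
 [[0.4343999922275543, -0.4700999855995178], [0.44279998540878296, -0.47099998593330383], [0.47699999809265137, -0.15629999339580536], [0.46860000491142273, -0.15539999306201935]]
all 1643 z 0.0085 size [0.154 0.414] c [ 0.4389 -0.3164] 
 [[0.35670000314712524, -0.11159999668598175], [0.3668000102043152, -0.5250999927520752], [0.5212000012397766, -0.5213000178337097], [0.5109999775886536, -0.10779999941587448]]
```

```bash
cat >> m.py <<'E'
print('-----')
C=np.indices((400,640))[1]
th=np.radians(-7.1)
for it in range(2):
    X=np.array([np.cos(th),np.sin(th)]);Y=np.array([-X[1],X[0]])
    U=P[...,:2]@X; V=P[...,:2]@Y
    F=B&(abs(Z-.1105)<.003)&((C>252)|(C<222))
    # front edge of fence top per column
    md=np.median(U[F]); F&=abs(U-md)<.012
    l=cv2.fitLine(np.c_[U[F],V[F]].astype(np.float32),cv2.DIST_HUBER,0,.001,.001).ravel()
    th+=np.arctan2(-l[0]*np.sign(l[1]),abs(l[1])); print('yaw deg',np.degrees(th))
X=np.array([np.cos(th),np.sin(th)]);Y=np.array([-X[1],X[0]]);U=P[...,:2]@X; V=P[...,:2]@Y
pc=lambda a:np.round(np.percentile(a,[0,2,10,50,90,98,100]),4)
print('fence u',F.sum(),pc(U[F]),'v',pc(V[F]))
T=B&(abs(Z-.055)<.003); print('table u',pc(U[T]),'v',pc(V[T]))
K=S&(abs(Z-.245)<.006); print('frame v',pc(V[K]),'u',pc(U[K]))
l=cv2.fitLine(np.c_[U[K],V[K]].astype(np.float32),cv2.DIST_HUBER,0,.001,.001).ravel(); print('frame slope deg',np.degrees(l[1]/l[0]),l)
for lo,hi in((.09,.112),(.112,.128),(.128,.15)):
    k=B&red&(Z>lo)&(Z<hi)
    if k.sum(): print('red',lo,k.sum(),'u',pc(U[k]),'v',pc(V[k]))
E
python3 m.py | sed '1,/-----/d'
```

```text
yaw deg -7.1158640264844335
yaw deg -7.115859700773329
fence u 333 [0.5509 0.5518 0.5526 0.5575 0.5623 0.5633 0.5637] v [0.0556 0.063  0.0954 0.2414 0.4955 0.5254 0.5325]
table u [0.3682 0.4238 0.4334 0.4835 0.5383 0.5497 0.6362] v [0.0554 0.0641 0.0988 0.2736 0.4928 0.5265 0.5362]
frame v [0.2701 0.2735 0.2878 0.2944 0.3013 0.3147 0.3191] u [0.2369 0.2516 0.2902 0.4863 0.7017 0.7553 0.7691]
frame slope deg -0.0072362297 [ 1.0000000e+00 -1.2629604e-04  4.9437416e-01  2.9447216e-01]
red 0.112 87 u [0.496  0.4966 0.5001 0.5172 0.5662 0.5701 0.5712] v [0.3492 0.3494 0.351  0.3581 0.3672 0.369  0.3701]
red 0.128 1 u [0.5574 0.5574 0.5574 0.5574 0.5574 0.5574 0.5574] v [0.359 0.359 0.359 0.359 0.359 0.359 0.359]
```

The measurements agree with the given sizes:

| Item | Measured |
|---|---|
| Saw yaw | -7.1° |
| Fence face (along saw x) | u = 0.551 |
| Blade (along saw y) | v = 0.2945 |
| Stop face | about 54 mm left of the blade |
| Angle origin | about (0.460, -0.314), yaw -6.2° |

Next is a helper for move numbers, then the first move, up and across.

```bash
cat >> h.py <<'E'
TH=np.radians(-7.116); XS=np.array([np.cos(TH),np.sin(TH)]); YS=np.array([-XS[1],XS[0]])
O=0.5512*XS+0.2945*YS
def saw(x,y): return O+x*XS+y*YS
def st():
    s=sense(); r=rot(s['orientation']); p=s['position']; q=p[:2]-O
    print('t %.2f p %s yaw_y %.2f tilt %.2f saw %s F %s Fsaw %s g %.3f gf %.1f'%(s['t'],np.round(p,4),np.degrees(np.arctan2(r[1,1],r[0,1])),np.degrees(np.arccos(-r[2,2])),np.round([q@XS,q@YS],4),np.round(s['contact_force'],1),np.round([s['contact_force'][:2]@XS,s['contact_force'][:2]@YS],1),s['grip_width'],s['grasp_force']))
    return p,r
def go(*targets):
    p,r=st(); yaw=np.degrees(np.arctan2(r[1,1],r[0,1]))
    for t in targets:
        print(np.round(t,4),'-> d',np.round(r.T@(np.array(t[:3])-p),4),'twist',np.round(np.radians(yaw-t[3]),3))
E
python3 - <<'E'
from h import *
print(saw(0,-.1063))
go([.2,.6,.42,76],[.45,.35,.42,40],[.55,.1,.42,20],[.46,-.31,.42,-6.2])
E
```

```text
[0.57026827 0.11846849]
t 0.10 p [0.1484 0.6068 0.2239] yaw_y 76.26 tilt 0.06 saw [-0.4791  0.326 ] F [0.8 0.3 0.1] Fsaw [0.8 0.4] g 0.997 gf 0.0
[ 0.2   0.6   0.42 76.  ] -> d [-0.0518  0.0054 -0.1961] twist 0.005
[ 0.45  0.35  0.42 40.  ] -> d [-0.354  -0.1781 -0.1959] twist 0.633
[ 0.55  0.1   0.42 20.  ] -> d [-0.5105 -0.3972 -0.1956] twist 0.982
[ 0.46 -0.31  0.42 -6.2 ] -> d [-0.5205 -0.8168 -0.1952] twist 1.439
```

>>> {"name": "jog_arm", "arguments": {"targets": [[[-0.01,0,-0.05],0,1],[[-0.02,0,-0.1],0,1],[[-0.04,0,-0.15],0,1],[[-0.06,-0.01,-0.19],0.05,1],[[-0.1,-0.03,-0.2],0.15,1],[[-0.15,-0.05,-0.2],0.25,1],[[-0.19,-0.07,-0.2],0.35,1],[[-0.23,-0.1,-0.2],0.45,1]]}}

```text
t: 0.9
position: [0.3495, 0.454, 0.4239]
orientation: [-0.0, 0.34, 0.94, -0.0]
contact_force: [0.9, 1.6, -0.5]
grip_width: 0.995
grasp_force: 0.0
```

```bash
python3 -c "
from h import *
go([.45,.35,.42,40],[.55,.1,.42,20],[.46,-.31,.42,-6.2])"
```

```text
t 0.90 p [0.3495 0.454  0.4239] yaw_y 50.24 tilt 0.05 saw [-0.2606  0.1993] F [ 0.9  1.6 -0.5] Fsaw [0.7 1.7] g 0.995 gf 0.0
[ 0.45  0.35  0.42 40.  ] -> d [-0.1438 -0.0157  0.0039] twist 0.179
[ 0.55  0.1   0.42 20.  ] -> d [-0.3805 -0.1439  0.0041] twist 0.528
[ 0.46 -0.31  0.42 -6.2 ] -> d [-0.5736 -0.5166  0.0044] twist 0.985
```

>>> {"name": "jog_arm", "arguments": {"targets": [[[-0.045,-0.005,0],0.06,1],[[-0.09,-0.01,0],0.12,1],[[-0.14,-0.02,0],0.18,1],[[-0.18,-0.035,0],0.25,1],[[-0.22,-0.06,0],0.32,1],[[-0.265,-0.08,0],0.39,1],[[-0.31,-0.105,0],0.46,1],[[-0.35,-0.13,0],0.53,1]]}}

```text
t: 1.7
position: [0.5357, 0.1303, 0.4243]
orientation: [-0.0, 0.574, 0.819, -0.0]
contact_force: [0.9, 0.9, 0.7]
grip_width: 1.0
grasp_force: 0.0
```

```bash
python3 -c "
from h import *
go([.55,.1,.42,20],[.456,-.313,.3,-6.2])"
```

```text
t 1.70 p [0.5357 0.1303 0.4243] yaw_y 19.95 tilt 0.02 saw [-0.0358 -0.0989] F [0.9 0.9 0.7] Fsaw [0.8 1.1] g 1.000 gf 0.0
[ 0.55  0.1   0.42 20.  ] -> d [-0.0334  0.0031  0.0043] twist -0.001
[ 0.456 -0.313  0.3   -6.2  ] -> d [-0.3895 -0.2261  0.1244] twist 0.456
```

>>> {"name": "jog_arm", "arguments": {"targets": [[[-0.043,-0.025,0],0.06,1],[[-0.086,-0.05,0],0.12,1],[[-0.13,-0.075,0],0.18,1],[[-0.17,-0.1,0.01],0.24,1],[[-0.21,-0.125,0.02],0.3,1],[[-0.25,-0.15,0.04],0.36,1],[[-0.29,-0.17,0.06],0.42,0.8],[[-0.33,-0.19,0.08],0.456,0.6]]}}

```text
t: 2.5
position: [0.4697, -0.2445, 0.3439]
orientation: [0.0, 0.744, 0.668, 0.0]
contact_force: [0.8, 1.0, 0.2]
grip_width: 0.867
grasp_force: 0.0
```

```bash
python3 -c "
from h import *
go([.456,-.313,.12,-6.2],[.456,-.313,.033,-6.2])"
```

```text
t 2.50 p [ 0.4697 -0.2445  0.3439] yaw_y -6.14 tilt 0.05 saw [-0.0549 -0.479 ] F [0.8 1.  0.2] Fsaw [0.7 1.1] g 0.867 gf 0.0
[ 0.456 -0.313  0.12  -6.2  ] -> d [-0.0696 -0.0065  0.2239] twist 0.001
[ 0.456 -0.313  0.033 -6.2  ] -> d [-0.0696 -0.0065  0.3109] twist 0.001
```

>>> {"name": "jog_arm", "arguments": {"targets": [[[-0.02,0,0.045],0,0.6],[[-0.04,0,0.09],0,0.6],[[-0.06,-0.005,0.13],0,0.6],[[-0.07,-0.007,0.17],0,0.6],[[-0.07,-0.007,0.205],0,0.6],[[-0.07,-0.007,0.225],0,0.6],[[-0.07,-0.007,0.225],0,0.6]]}}

```text
t: 3.2
position: [0.4547, -0.3111, 0.1171]
orientation: [-0.002, 0.743, 0.669, -0.001]
contact_force: [-0.2, 0.5, 0.9]
grip_width: 0.602
grasp_force: 0.0
```

```bash
python3 -c "
from h import *
go([.456,-.313,.033,-6.2])
d=get_image('scene'); cv2.imwrite('pics/s1.png',cv2.resize(d['img'][120:240,130:350,::-1],None,fx=3.4,fy=3.4))"
```

```text
t 3.20 p [ 0.4547 -0.3111  0.1171] yaw_y -6.04 tilt 0.26 saw [-0.0615 -0.5469] F [-0.2  0.5  0.9] Fsaw [-0.2  0.5] g 0.602 gf 0.0
[ 0.456 -0.313  0.033 -6.2  ] -> d [-0.0019  0.0019  0.084 ] twist 0.003
```

View pics/s1.png

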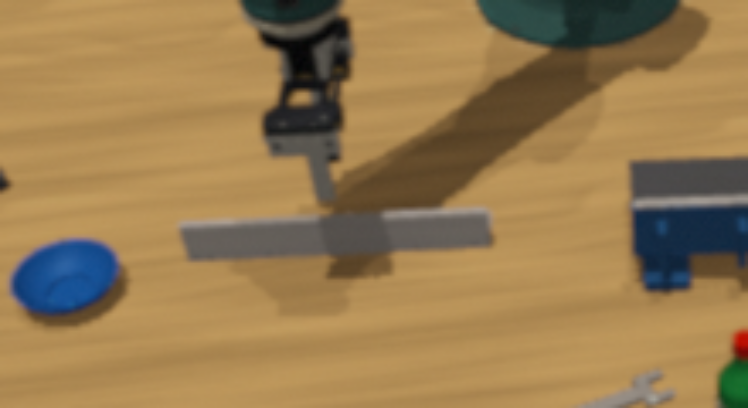

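The crop shows the gripper above the middle of the angle at (330,205), straddling the upright leg, with nothing nearby. Descending.

>>> {"name": "jog_arm", "arguments": {"targets": [[[0,0.001,0.03],0,0.6],[[0,0.001,0.06],0,0.6],[[0,0.001,0.075],0,0.6],[[0,0.001,0.085],0,0.6],[[0,0.001,0.085],0,0.6],[[0,0.001,0.085],0,0]], "squeeze": 40}}

```text
t: 3.85
position: [0.4576, -0.3123, 0.0356]
orientation: [0.001, 0.743, 0.669, 0.0]
contact_force: [-0.9, 0.6, 0.5]
grip_width: 0.547
grasp_force: 0.0
```

>>> {"name": "jog_arm", "arguments": {"targets": [[[0,0,0],0,0],[[0,0,0],0,0],[[0,0,0],0,0],[[0,0,0],0,0],[[0,0,0],0,0]]}}

```text
t: 4.35
position: [0.4571, -0.3119, 0.0346]
orientation: [0.0, 0.743, 0.669, 0.0]
contact_force: [1.3, -0.7, -0.2]
grip_width: 0.127
grasp_force: 0.0
```

```bash
python3 -c "
from h import *
st()"
```

```text
t 4.35 p [ 0.4571 -0.3119  0.0346] yaw_y -6.02 tilt 0.01 saw [-0.0589 -0.5474] F [ 1.3 -0.7 -0.2] Fsaw [ 1.4 -0.5] g 0.127 gf 0.0
```

>>> {"name": "jog_arm", "arguments": {"targets": [[[0,0,0],0,0],[[0,0,0],0,0],[[0,0,0],0,0],[[0,0,-0.03],0,0],[[0,0,-0.06],0,0],[[0,0,-0.085],0,0],[[0,0,-0.085],0,0]]}}

```text
t: 5.05
position: [0.4581, -0.3125, 0.1217]
orientation: [0.002, 0.743, 0.669, 0.001]
contact_force: [0.9, -0.3, -6.5]
grip_width: 0.085
grasp_force: 40.0
```

```bash
python3 -c "
from h import *
a=saw(-.05,-.4);b=saw(-.05,-.32)
go([*a,.12,-7.116],[*b,.115,-7.116])"
```

```text
t 5.05 p [ 0.4581 -0.3125  0.1217] yaw_y -6.01 tilt 0.21 saw [-0.0579 -0.5479] F [ 0.9 -0.3 -6.5] Fsaw [ 0.9 -0.2] g 0.085 gf 40.0
[ 0.4843 -0.1668  0.12   -7.116 ] -> d [0.1477 0.0108 0.0015] twist 0.019
[ 0.4942 -0.0874  0.115  -7.116 ] -> d [0.2277 0.0123 0.0065] twist 0.019
```

>>> {"name": "jog_arm", "arguments": {"targets": [[[0.04,0.003,0],0.019,0],[[0.08,0.006,0],0.019,0],[[0.12,0.009,0],0.019,0],[[0.16,0.011,0.003],0.019,0],[[0.2,0.011,0.007],0.019,0],[[0.24,0.012,0.01],0.019,0],[[0.27,0.012,0.01],0.019,0],[[0.27,0.012,0.01],0.019,0]]}}

```text
t: 5.85
position: [0.497, -0.0401, 0.1078]
orientation: [-0.001, 0.748, 0.664, -0.001]
contact_force: [-0.2, 0.3, -7.1]
grip_width: 0.087
grasp_force: 40.0
```

```bash
python3 - <<'E'
from h import *
st()
import pickle
d=get_image('top'); P=cloud(d); pickle.dump(d,open('top1.pkl','wb'))
U=P[...,:2]@XS-0.5512; V=P[...,:2]@YS-0.2945; Z=P[...,2]
m=(abs(U+.046)<.03)&(V>-.43)&(V<-.03)&(Z>.105)&(Z<.14)
ip=(U<-.03)&m
for a in np.arange(-.42,-.04,.03):
    k=m&(abs(V-a-.015)<.015)
    if k.sum()>4: print('%.3f'%(a+.015),k.sum(),np.round([np.median(U[k]),U[k].max(),U[k].min(),np.median(Z[k]),V[k].max()],4))
cv2.imwrite('pics/t1.png',cv2.resize(d['img'][150:310,150:390,::-1],None,fx=3.3,fy=3.3))
E
```

```text
t 5.85 p [ 0.497  -0.0401  0.1078] yaw_y -6.76 tilt 0.13 saw [-0.0531 -0.2727] F [-0.2  0.3 -7.1] Fsaw [-0.2  0.2] g 0.087 gf 40.0
-0.405 29 [-0.0539 -0.0493 -0.0576  0.1239 -0.3908]
-0.375 24 [-0.0542 -0.0501 -0.0574  0.1231 -0.366 ]
-0.195 12 [-0.0553 -0.0503 -0.0586  0.1227 -0.1816]
-0.165 28 [-0.0546 -0.0506 -0.0584  0.1232 -0.1505]
-0.135 30 [-0.0556 -0.0503 -0.0588  0.1234 -0.1206]
```

View pics/t1.png

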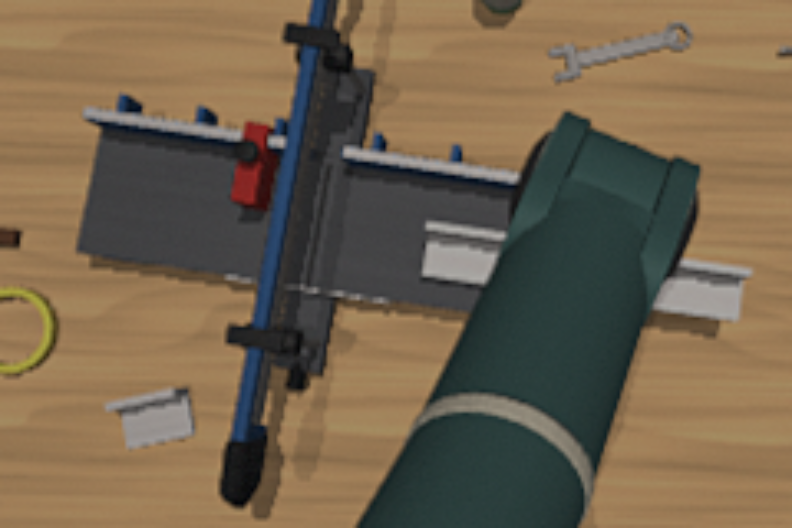

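The crop shows the angle parallel to the fence, with its left end at (423,245) and a clear path under the blade to the stop. Before sliding in, I'll check how much room the wrist housing has beside the frame.

```bash
python3 - <<'E'
from h import *
d=get_image('scene'); P=cloud(d); im=d['img'].astype(int)
p,_=st()
U=P[...,:2]@XS-0.5512; V=P[...,:2]@YS-0.2945; Z=P[...,2]-p[2]
r=(abs(U+.0531)<.25)&(abs(V+.2727)<.16)
for a in np.arange(.02,.5,.03):
    k=r&(Z>a)&(Z<a+.03)
    if k.sum()>3: print('z-tcp %.2f'%a,k.sum(),'dV',np.round([V[k].min()+.2727,V[k].max()+.2727],3),'U',np.round([U[k].min(),U[k].max()],3))
E
```

```text
t 5.95 p [ 0.4967 -0.0442  0.1083] yaw_y -7.01 tilt 0.09 saw [-0.0528 -0.2768] F [-0.1 -0.7 -5.5] Fsaw [-0.  -0.7] g 0.083 gf 40.0
z-tcp 0.02 10 dV [-0.091  0.042] U [-0.045 -0.032]
z-tcp 0.05 9 dV [-0.032  0.029] U [0.023 0.028]
z-tcp 0.08 256 dV [-0.033  0.033] U [-0.132  0.036]
z-tcp 0.11 324 dV [-0.034  0.033] U [-0.049  0.041]
z-tcp 0.14 65 dV [-0.032  0.033] U [-0.049 -0.016]
z-tcp 0.17 130 dV [-0.042  0.046] U [-0.046 -0.005]
z-tcp 0.20 251 dV [-0.047  0.047] U [-0.058 -0.   ]
z-tcp 0.23 232 dV [-0.046  0.044] U [-0.05 -0.  ]
z-tcp 0.26 253 dV [-0.063  0.057] U [-0.274  0.009]
z-tcp 0.29 350 dV [-0.068  0.067] U [-0.057  0.017]
z-tcp 0.32 541 dV [-0.066  0.07 ] U [-0.114  0.019]
z-tcp 0.35 657 dV [-0.061  0.071] U [-0.117  0.009]
z-tcp 0.38 614 dV [-0.051  0.075] U [-0.136 -0.024]
z-tcp 0.41 514 dV [-0.03   0.083] U [-0.171 -0.067]
z-tcp 0.44 494 dV [-0.022  0.09 ] U [-0.201 -0.101]
z-tcp 0.47 518 dV [-0.015  0.097] U [-0.227 -0.122]
```

Anything lower than the frame's top stays within ±34 mm of the TCP, so there is room. Sliding in under the blade.

>>> {"name": "jog_arm", "arguments": {"targets": [[[0.03,0,0],0,0],[[0.06,0,0],0,0],[[0.09,0,0],0,0],[[0.12,0,0],0,0],[[0.14,0,0],0,0],[[0.155,0,0],0,0],[[0.155,0,0.005],0,0],[[0.155,0,0.01],0,0]]}}

```text
t: 6.75
position: [0.5164, 0.1081, 0.0989]
orientation: [0.0, 0.75, 0.662, -0.0]
contact_force: [-0.1, -1.2, -6.0]
grip_width: 0.085
grasp_force: 40.0
```

```bash
python3 -c "
from h import *
st()
d=get_image('top'); P=cloud(d);st()
U=P[...,:2]@XS-0.5512; V=P[...,:2]@YS-0.2945; Z=P[...,2]
for lo,hi in((-.3,-.19),(-.06,-.015),(.03,.07)):
    k=(abs(U+.05)<.02)&(V>lo)&(V<hi)&(Z>.095)&(Z<.13)
    if k.sum(): print(lo,k.sum(),np.round([np.median(U[k]),np.median(Z[k]),V[k].min(),V[k].max()],4))
cv2.imwrite('pics/t2.png',cv2.resize(d['img'][150:310,150:390,::-1],None,fx=3.3,fy=3.3))
"
```

```text
t 6.75 p [0.5164 0.1081 0.0989] yaw_y -7.16 tilt 0.04 saw [-0.0521 -0.1233] F [-0.1 -1.2 -6. ] Fsaw [ 0.1 -1.2] g 0.085 gf 40.0
t 6.80 p [0.516  0.1077 0.0982] yaw_y -7.19 tilt 0.09 saw [-0.0525 -0.1237] F [-1.2 -0.5 -8.5] Fsaw [-1.1 -0.7] g 0.083 gf 40.0
-0.3 88 [-0.0541  0.1143 -0.2859 -0.1912]
0.03 66 [-0.0452  0.1208  0.0528  0.0696]
```

View pics/t2.png

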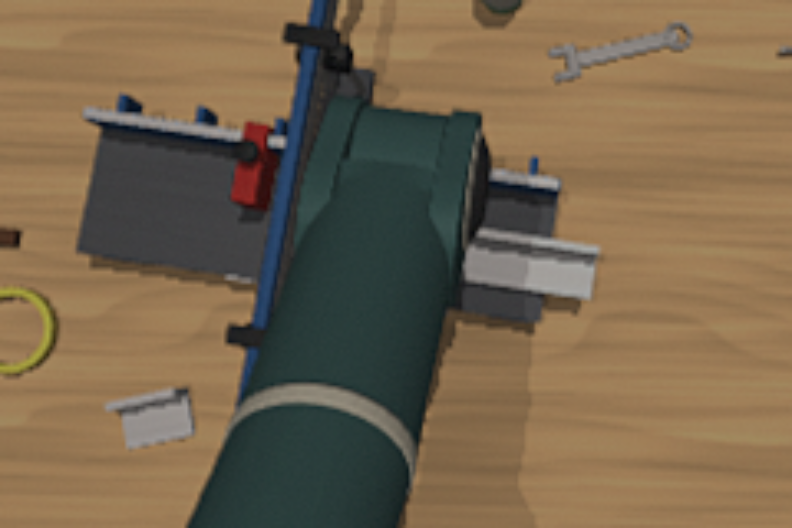

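The angle now lies under the blade, over the table and clear of the fence. Its right end is at (597,270), about 20 mm short of the stop. Lowering onto the table.

>>> {"name": "jog_arm", "arguments": {"targets": [[[0,0,0.004],0,0],[[0,0,0.007],0,0],[[0,0,0.009],0,0],[[0,0,0.01],0,0],[[0,0,0.01],0,0]]}}

```text
t: 7.3
position: [0.5166, 0.109, 0.0896]
orientation: [0.0, 0.75, 0.662, 0.0]
contact_force: [0.7, -0.5, -7.1]
grip_width: 0.085
grasp_force: 40.0
```

```bash
python3 -c "
from h import *
st()"
```

```text
t 7.30 p [0.5166 0.109  0.0896] yaw_y -7.12 tilt 0.01 saw [-0.0521 -0.1223] F [ 0.7 -0.5 -7.1] Fsaw [ 0.8 -0.4] g 0.085 gf 40.0
```

>>> {"name": "jog_arm", "arguments": {"targets": [[[0,0,0.0005],0,0],[[0,0,0.001],0,0],[[0,0,0.001],0,0]]}}

```text
t: 7.6
position: [0.5167, 0.1091, 0.0895]
orientation: [-0.0, 0.75, 0.662, 0.0]
contact_force: [-9.1, -2.0, 20.1]
grip_width: 0.082
grasp_force: 40.0
```

>>> {"name": "jog_arm", "arguments": {"targets": [[[0,0,0.0005],0,0],[[0,0,0.001],0,0],[[0,0,0.001],0,0]]}}

```text
t: 7.9
position: [0.5168, 0.1091, 0.0894]
orientation: [-0.001, 0.75, 0.662, 0.001]
contact_force: [-16.7, -2.7, 42.2]
grip_width: 0.087
grasp_force: 40.0
```

>>> {"name": "jog_arm", "arguments": {"targets": [[[0,0,-0.002],0,0],[[0.005,0,-0.002],0,0],[[0.01,0,-0.002],0,0],[[0.013,0,-0.002],0,0],[[0.013,0,-0.002],0,0]]}}

```text
t: 8.4
position: [0.5183, 0.1229, 0.0895]
orientation: [0.0, 0.749, 0.662, 0.0]
contact_force: [-0.4, 1.5, -1.7]
grip_width: 0.082
grasp_force: 40.0
```

>>> {"name": "jog_arm", "arguments": {"targets": [[[0.001,0,0],0,0],[[0.002,0,0],0,0],[[0.002,0,0],0,0]]}}

```text
t: 8.7
position: [0.5184, 0.124, 0.0895]
orientation: [0.0, 0.75, 0.662, -0.0]
contact_force: [0.4, -0.5, -1.9]
grip_width: 0.083
grasp_force: 40.0
```

>>> {"name": "jog_arm", "arguments": {"targets": [[[0.001,0,0],0,0],[[0.002,0,0],0,0],[[0.002,0,0],0,0]]}}

```text
t: 9.0
position: [0.5186, 0.1262, 0.0895]
orientation: [0.0, 0.75, 0.662, 0.0]
contact_force: [0.4, -1.1, -2.1]
grip_width: 0.082
grasp_force: 40.0
```

>>> {"name": "jog_arm", "arguments": {"targets": [[[0.001,0,0],0,0],[[0.002,0,0],0,0],[[0.002,0,0],0,0]]}}

```text
t: 9.3
position: [0.5188, 0.1276, 0.0895]
orientation: [0.0, 0.75, 0.662, -0.0]
contact_force: [-1.3, -4.7, -1.0]
grip_width: 0.08
grasp_force: 40.0
```

>>> {"name": "jog_arm", "arguments": {"targets": [[[0.001,0,0],0,0],[[0.002,0,0],0,0],[[0.002,0,0],0,0]]}}

```text
t: 9.6
position: [0.5188, 0.1278, 0.0894]
orientation: [0.001, 0.75, 0.661, -0.001]
contact_force: [-3.4, -14.0, 4.4]
grip_width: 0.08
grasp_force: 40.0
```

```bash
python3 -c "
from h import *
st()"
```

```text
t 9.60 p [0.5188 0.1278 0.0894] yaw_y -7.21 tilt 0.15 saw [-0.0522 -0.1034] F [ -3.4 -14.    4.4] Fsaw [ -1.6 -14.3] g 0.080 gf 40.0
```

Butted against the stop at 14 N. I'll relax slightly, slide toward the fence while keeping room for the outer finger, then release.

>>> {"name": "jog_arm", "arguments": {"targets": [[[-0.001,0,-0.0005],0,0],[[-0.001,0.005,-0.0005],0,0],[[-0.001,0.01,-0.0005],0,0],[[-0.001,0.015,-0.0005],0,0],[[-0.001,0.02,-0.0005],0,0],[[-0.001,0.023,-0.0005],0,0],[[-0.001,0.023,-0.0005],0,0]]}}

```text
t: 10.3
position: [0.5412, 0.125, 0.0895]
orientation: [0.0, 0.75, 0.662, -0.001]
contact_force: [-2.8, -8.1, -2.2]
grip_width: 0.084
grasp_force: 40.5
```

```bash
python3 -c "
from h import *
st()"
```

```text
t 10.30 p [0.5412 0.125  0.0895] yaw_y -7.11 tilt 0.15 saw [-0.0297 -0.1034] F [-2.8 -8.1 -2.2] Fsaw [-1.8 -8.4] g 0.084 gf 40.5
```

>>> {"name": "jog_arm", "arguments": {"targets": [[[0,0,0],0,0.18],[[0,0,0],0,0.18],[[0,0,0],0,0.18],[[0,0,-0.01],0,0.18],[[0,0,-0.03],0,0.18],[[0,0,-0.055],0,0.18],[[0,0,-0.065],0,0.18],[[0,-0.01,-0.065],0,0]]}}

```text
t: 11.1
position: [0.5329, 0.1276, 0.1564]
orientation: [0.001, 0.75, 0.662, 0.001]
contact_force: [-0.8, -1.0, -1.0]
grip_width: 0.127
grasp_force: 0.0
```

>>> {"name": "jog_arm", "arguments": {"targets": [[[0,-0.015,0],0,0],[[0,-0.018,0],0,0],[[0,-0.018,0],0,0],[[0,-0.018,0],0,0]]}}

```text
t: 11.5
position: [0.5141, 0.1297, 0.1547]
orientation: [0.0, 0.75, 0.662, -0.0]
contact_force: [-0.2, -0.0, -0.2]
grip_width: 0.007
grasp_force: 0.0
```

```bash
python3 - <<'E'
from h import *
p,_=st()
d=get_image('top'); P=cloud(d)
U=P[...,:2]@XS-0.5512; V=P[...,:2]@YS-0.2945; Z=P[...,2]
k=(abs(U+.03)<.018)&(V>-.3)&(V<-.18)&(Z>.095)&(Z<.108); print(k.sum(),np.round([np.median(U[k]),U[k].min(),U[k].max(),np.median(Z[k]),V[k].min(),V[k].max()],4))
e=get_image('scene'); P=cloud(e)
U=P[...,:2]@XS-0.5512; V=P[...,:2]@YS-0.2945; Z=P[...,2]
k=(abs(V+.103)<.04)&(Z<p[2]+.07)&(Z>p[2]-.03)&(U<-.02)&(U>-.1)
for a in np.arange(-.03,.07,.01):
    j=k&(Z>p[2]+a)&(Z<p[2]+a+.01)
    if j.sum(): print('%.2f'%a,j.sum(),np.round([U[j].min(),U[j].max(),V[j].min(),V[j].max()],3))
k=(abs(U+.03)<.02)&(V>-.3)&(V<.06)&(Z>.095)&(Z<.11)
for a in(-.28,-.2,-.05):
    j=k&(abs(V-a)<.02); print('scene upright',a,j.sum(),np.round(np.median(U[j]),4) if j.sum() else '')
cv2.imwrite('pics/s2.png',cv2.resize(e['img'][120:230,290:470,::-1],None,fx=4.2,fy=4.2))
E
```

```text
t 11.50 p [0.5141 0.1297 0.1547] yaw_y -7.10 tilt 0.01 saw [-0.0571 -0.1021] F [-0.2 -0.  -0.2] Fsaw [-0.2 -0. ] g 0.007 gf 0.0
67 [-0.0265 -0.0311 -0.0204  0.1047 -0.266  -0.1804]
-0.02 2 [-0.066 -0.058 -0.11  -0.109]
-0.01 21 [-0.072 -0.044 -0.109 -0.09 ]
0.00 11 [-0.07  -0.043 -0.11  -0.091]
0.01 17 [-0.05  -0.041 -0.108 -0.091]
0.02 10 [-0.05  -0.041 -0.108 -0.092]
scene upright -0.28 4 -0.0185
scene upright -0.2 45 -0.0231
scene upright -0.05 47 -0.0293
```

View pics/s2.png

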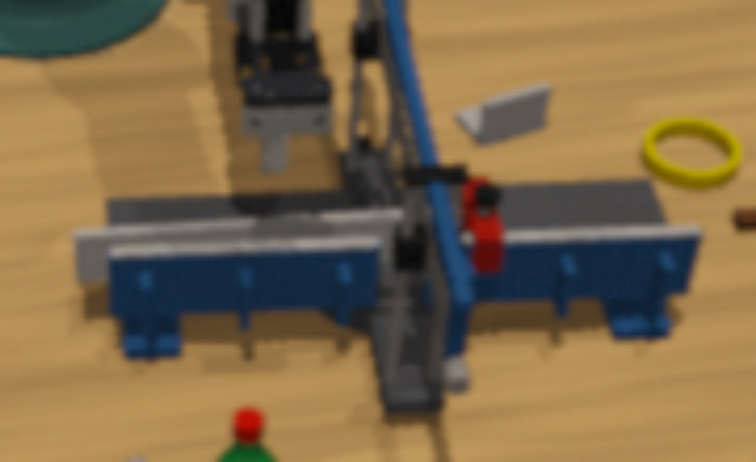

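The scene crop shows the angle lying on the table under the blade, left end at the red stop (480,250). The shut fingers are above its inside corner at (272,165). Descending into the corner.

>>> {"name": "jog_arm", "arguments": {"targets": [[[0,0,0.03],0,0],[[0,0,0.05],0,0],[[0,0,0.062],0,0],[[0,0,0.068],0,0],[[0,0,0.07],0,0],[[0,0,0.07],0,0]]}}

```text
t: 12.2
position: [0.5144, 0.1296, 0.0854]
orientation: [0.0, 0.75, 0.662, 0.0]
contact_force: [-0.6, 0.2, -0.7]
grip_width: 0.007
grasp_force: 0.0
```

```bash
python3 -c "
from h import *
st()"
```

```text
t 12.20 p [0.5144 0.1296 0.0854] yaw_y -7.12 tilt 0.03 saw [-0.0569 -0.1022] F [-0.6  0.2 -0.7] Fsaw [-0.6  0.1] g 0.007 gf 0.0
```

>>> {"name": "jog_arm", "arguments": {"targets": [[[0,0.004,0],0,0],[[0,0.008,0],0,0],[[0,0.011,0],0,0],[[0,0.014,0],0,0],[[0,0.017,0],0,0],[[0,0.02,0],0,0],[[0,0.023,0],0,0],[[0,0.025,0],0,0]]}}

```text
t: 13.0
position: [0.5391, 0.1265, 0.0849]
orientation: [0.0, 0.75, 0.662, -0.0]
contact_force: [-3.3, 0.6, 2.3]
grip_width: 0.005
grasp_force: 1.5
```

>>> {"name": "jog_arm", "arguments": {"targets": [[[0,0.002,0],0,0],[[0,0.004,0],0,0],[[0,0.005,0],0,0],[[0,0.005,0],0,0]]}}

```text
t: 13.4
position: [0.544, 0.1259, 0.085]
orientation: [0.0, 0.75, 0.662, 0.0]
contact_force: [-0.6, -0.8, 0.1]
grip_width: 0.002
grasp_force: 0.3
```

```bash
python3 -c "
from h import *
st()"
```

```text
t 13.40 p [0.544  0.1259 0.085 ] yaw_y -7.11 tilt 0.02 saw [-0.027  -0.1022] F [-0.6 -0.8  0.1] Fsaw [-0.5 -0.9] g 0.002 gf 0.3
```

>>> {"name": "jog_arm", "arguments": {"targets": [[[0,0.001,0],0,0],[[0,0.002,0],0,0],[[0,0.003,0],0,0],[[0,0.004,0],0,0],[[0,0.004,0],0,0]]}}

```text
t: 13.9
position: [0.5479, 0.1255, 0.085]
orientation: [0.0, 0.75, 0.662, 0.0]
contact_force: [-0.4, -0.6, -0.6]
grip_width: 0.01
grasp_force: 0.5
```

>>> {"name": "jog_arm", "arguments": {"targets": [[[0,0.001,0],0,0],[[0,0.002,0],0,0],[[0,0.002,0],0,0]]}}

```text
t: 14.2
position: [0.5499, 0.1252, 0.085]
orientation: [0.0, 0.75, 0.662, 0.0]
contact_force: [-1.7, -0.1, -0.7]
grip_width: 0.006
grasp_force: 0.5
```

```bash
python3 -c "
from h import *
st()"
```

```text
t 14.20 p [0.5499 0.1252 0.085 ] yaw_y -7.10 tilt 0.01 saw [-0.0211 -0.1022] F [-1.7 -0.1 -0.7] Fsaw [-1.7 -0.3] g 0.006 gf 0.5
```

>>> {"name": "jog_arm", "arguments": {"targets": [[[0,0.001,0],0,0],[[0,0.002,0],0,0],[[0,0.002,0],0,0]]}}

```text
t: 14.5
position: [0.5518, 0.125, 0.085]
orientation: [-0.0, 0.75, 0.662, -0.0]
contact_force: [-2.5, 1.7, 0.3]
grip_width: 0.007
grasp_force: 1.2
```

>>> {"name": "jog_arm", "arguments": {"targets": [[[0,0.001,0],0,0],[[0,0.0015,0],0,0],[[0,0.0015,0],0,0]]}}

```text
t: 14.8
position: [0.5518, 0.125, 0.0848]
orientation: [-0.001, 0.749, 0.662, -0.001]
contact_force: [-14.1, 1.1, 9.7]
grip_width: 0.007
grasp_force: 7.1
```

```bash
cat > v.py <<'E'
from h import *
st()
d=get_image('top'); P=cloud(d)
U=P[...,:2]@XS-0.5512; V=P[...,:2]@YS-0.2945; Z=P[...,2]
k=(abs(U)<.025)&(V>-.3)&(V<-.15)&(Z>.098)&(Z<.1075); print('top upright',k.sum())
for lo,hi in((-.27,-.245),(-.245,-.22),(-.22,-.19),(-.19,-.16)):
    j=k&(V>lo)&(V<hi)
    if j.sum(): print(lo,np.round([np.median(U[j]),U[j].max(),np.median(Z[j]),V[j].min()],4))
e=get_image('scene'); P=cloud(e)
U=P[...,:2]@XS-0.5512; V=P[...,:2]@YS-0.2945; Z=P[...,2]
for z,n in((.1045,'angle top'),(.110,'fence top')):
    k=(abs(U)<.025)&(V>-.3)&(V<.06)&(abs(Z-z)<.0025)
    for a in(-.25,-.2,-.15,-.1,-.05,0,.04):
        j=k&(abs(V-a)<.02)
        if j.sum()>3: print('scene',n,a,j.sum(),np.round([np.median(U[j]),V[j].min(),V[j].max()],4))
E
python3 v.py
```

```text
t 14.80 p [0.5518 0.125  0.0848] yaw_y -7.08 tilt 0.18 saw [-0.0192 -0.1021] F [-14.1   1.1   9.7] Fsaw [-14.1  -0.7] g 0.007 gf 7.1
top upright 91
-0.27 [-0.0045  0.0009  0.1045 -0.2636]
-0.245 [-0.0037  0.0068  0.1051 -0.2431]
-0.22 [-0.0028  0.004   0.1048 -0.22  ]
-0.19 [-0.0029  0.013   0.105  -0.1898]
scene angle top -0.25 17 [-0.0004 -0.2627 -0.2324]
scene angle top -0.2 16 [ 0.012  -0.2191 -0.182 ]
scene angle top -0.15 24 [ 0.0104 -0.1687 -0.1301]
scene angle top -0.1 15 [ 0.0119 -0.1179 -0.0842]
scene angle top -0.05 20 [ 0.0113 -0.0674 -0.0303]
scene angle top 0 6 [-0.0026 -0.0196 -0.0071]
scene angle top 0.04 8 [0.013  0.0483 0.0597]
scene fence top -0.25 8 [ 0.006  -0.2524 -0.2322]
scene fence top -0.2 27 [ 0.009  -0.2191 -0.1813]
scene fence top -0.15 26 [ 0.0099 -0.1687 -0.1311]
scene fence top -0.1 19 [ 0.0067 -0.1149 -0.0811]
scene fence top -0.05 28 [ 0.0097 -0.0699 -0.0303]
scene fence top 0.04 9 [0.0024 0.0501 0.0598]
```

Fence contact at 14 N. Now I'll nudge along the fence so the end is certain to be butted against the stop.

>>> {"name": "jog_arm", "arguments": {"targets": [[[0.0005,0,0],0,0],[[0.001,0,0],0,0],[[0.001,0,0],0,0]]}}

```text
t: 15.2
position: [0.5518, 0.1252, 0.0846]
orientation: [-0.001, 0.75, 0.662, -0.001]
contact_force: [-13.5, -1.5, 7.8]
grip_width: 0.005
grasp_force: 6.8
```

>>> {"name": "jog_arm", "arguments": {"targets": [[[0.0005,0,0],0,0],[[0.001,0,0],0,0],[[0.001,0,0],0,0]]}}

```text
t: 15.5
position: [0.5519, 0.1258, 0.0845]
orientation: [-0.001, 0.75, 0.662, -0.002]
contact_force: [-12.1, -3.9, 4.1]
grip_width: 0.004
grasp_force: 6.1
```

>>> {"name": "jog_arm", "arguments": {"targets": [[[0.0005,0,0],0,0],[[0.001,0,0],0,0],[[0.001,0,0],0,0]]}}

```text
t: 15.8
position: [0.552, 0.1266, 0.0843]
orientation: [-0.001, 0.75, 0.662, -0.002]
contact_force: [-11.7, -5.5, 1.4]
grip_width: 0.006
grasp_force: 5.6
```

```bash
python3 -c "
from h import *
st()"
```

```text
t 15.80 p [0.552  0.1266 0.0843] yaw_y -7.15 tilt 0.21 saw [-0.0192 -0.1005] F [-11.7  -5.5   1.4] Fsaw [-10.9  -6.9] g 0.006 gf 5.6
```

>>> {"name": "jog_arm", "arguments": {"targets": [[[0,0,0.001],0,0],[[0,0,0.002],0,0],[[0,0,0.002],0,0]]}}

```text
t: 16.1
position: [0.5521, 0.1277, 0.0826]
orientation: [-0.001, 0.75, 0.662, -0.001]
contact_force: [-11.6, -0.2, 4.5]
grip_width: 0.004
grasp_force: 6.3
```

>>> {"name": "jog_arm", "arguments": {"targets": [[[0,0,0.0005],0,0],[[0,0,0.001],0,0],[[0,0,0.001],0,0]]}}

```text
t: 16.4
position: [0.5521, 0.1278, 0.0823]
orientation: [-0.001, 0.75, 0.662, -0.001]
contact_force: [-19.2, 0.0, 20.0]
grip_width: 0.008
grasp_force: 15.4
```

```bash
python3 -c "
from h import *
st()"
```

```text
t 16.40 p [0.5521 0.1278 0.0823] yaw_y -7.10 tilt 0.19 saw [-0.0192 -0.0993] F [-19.2   0.   20. ] Fsaw [-19.1  -2.3] g 0.008 gf 15.4
```

The fingertips now bear on the flat leg too, with about 20 N down and 19 N back. Nudging toward the stop under this load.

>>> {"name": "jog_arm", "arguments": {"targets": [[[0.001,0,0],0,0],[[0.002,0,0],0,0],[[0.002,0,0],0,0]]}}

```text
t: 16.7
position: [0.5521, 0.1279, 0.0822]
orientation: [-0.001, 0.75, 0.661, -0.002]
contact_force: [-21.7, -9.3, 24.3]
grip_width: 0.007
grasp_force: 18.1
```

>>> {"name": "jog_arm", "arguments": {"targets": [[[0.001,0,0],0,0],[[0.002,0,0],0,0],[[0.002,0,0],0,0]]}}

```text
t: 17.0
position: [0.5522, 0.1283, 0.0822]
orientation: [-0.0, 0.75, 0.661, -0.003]
contact_force: [-24.3, -17.3, 27.4]
grip_width: 0.008
grasp_force: 21.8
```

```bash
python3 v.py
```

```text
t 17.00 p [0.5522 0.1283 0.0822] yaw_y -7.26 tilt 0.30 saw [-0.0192 -0.0988] F [-24.3 -17.3  27.4] Fsaw [-22.  -20.2] g 0.008 gf 21.8
top upright 91
-0.27 [-3.900e-03  1.000e-04  1.050e-01 -2.663e-01]
-0.245 [-0.0034  0.0017  0.1055 -0.2436]
-0.22 [-0.003   0.0031  0.1058 -0.2199]
-0.19 [-0.0039  0.0118  0.1052 -0.1899]
scene angle top -0.25 21 [-0.0012 -0.2627 -0.232 ]
scene angle top -0.2 15 [ 0.0104 -0.2191 -0.1818]
scene angle top -0.15 20 [ 0.0121 -0.1688 -0.1335]
scene angle top -0.1 8 [ 0.0134 -0.1174 -0.0846]
scene angle top -0.05 14 [ 0.0123 -0.0673 -0.0306]
scene angle top 0 5 [ 0.0014 -0.0192 -0.0074]
scene angle top 0.04 7 [0.0107 0.0475 0.0569]
scene fence top -0.25 5 [ 0.0089 -0.2388 -0.2322]
scene fence top -0.2 26 [ 0.0084 -0.219  -0.1818]
scene fence top -0.15 27 [ 0.0102 -0.1687 -0.1312]
scene fence top -0.1 27 [ 0.0131 -0.1184 -0.0808]
scene fence top -0.05 26 [ 0.0109 -0.0673 -0.0302]
scene fence top 0 4 [ 0.0001 -0.0197 -0.012 ]
scene fence top 0.04 9 [0.0088 0.0503 0.0595]
```

>>> {"name": "jog_arm", "arguments": {"targets": [[[0.001,0,0],0,0],[[0.002,0,0],0,0],[[0.002,0,0],0,0]]}}

```text
t: 17.4
position: [0.5523, 0.1292, 0.0821]
orientation: [-0.0, 0.751, 0.661, -0.003]
contact_force: [-24.3, -23.4, 28.3]
grip_width: 0.004
grasp_force: 25.7
```

>>> {"name": "jog_arm", "arguments": {"targets": [[[0.001,0,0],0,0],[[0.002,0,0],0,0],[[0.002,0,0],0,0]]}}

```text
t: 17.7
position: [0.5525, 0.1308, 0.0821]
orientation: [0.0, 0.751, 0.66, -0.003]
contact_force: [-24.9, -24.9, 28.4]
grip_width: 0.007
grasp_force: 27.0
```

```bash
python3 -c "
from h import *
st()"
```

```text
t 17.70 p [0.5525 0.1308 0.0821] yaw_y -7.33 tilt 0.38 saw [-0.0192 -0.0963] F [-24.9 -24.9  28.4] Fsaw [-21.7 -27.8] g 0.007 gf 27.0
```

```bash
cat > e.py <<'E'
from h import *
import pickle,os
# sub-pixel right end of the angle in the top view: brightness profile along its flat leg
d=get_image('top'); f=200/np.tan(np.radians(d['vfov'])/2); A=rot(d['attitude']); g=cv2.cvtColor(d['img'],cv2.COLOR_RGB2GRAY).astype(np.float32)
def prof(x,z,ys):
    w=np.array([[*saw(x,y),z] for y in ys]); c=(w-np.array(d['origin']))@A
    return cv2.remap(g,(c[:,0]/c[:,2]*f+d['cx']).astype(np.float32)[None],(c[:,1]/c[:,2]*f+d['cy']).astype(np.float32)[None],cv2.INTER_LINEAR)[0]
ys=np.arange(-.285,-.25,.0005); out=[]
for x in(-.042,-.036,-.03,-.024,-.018):
    p=prof(x,.063,ys); h=(p[:8].mean()+p[-8:].mean())/2; i=np.where((p[:-1]-h)*(p[1:]-h)<=0)[0]; out.append(ys[i].mean() if len(i) else np.nan)
print('right end y',np.round(out,4),'mean %.4f'%np.nanmean(out))
E
python3 e.py; python3 v.py | head -4
```

```text
right end y [-0.2665 -0.2655 -0.2665 -0.2665 -0.2665] mean -0.2663
t 17.75 p [0.5525 0.1308 0.0821] yaw_y -7.32 tilt 0.38 saw [-0.0192 -0.0963] F [-25.8 -24.3  28.2] Fsaw [-22.6 -27.3] g 0.004 gf 27.0
top upright 83
-0.27 [-0.0034  0.0007  0.1041 -0.2631]
-0.245 [-0.003   0.0085  0.1051 -0.2436]
```

>>> {"name": "jog_arm", "arguments": {"targets": [[[0.001,0,0],0,0],[[0.002,0,0],0,0],[[0.003,0,0],0,0],[[0.003,0,0],0,0]]}}

```text
t: 18.25
position: [0.5528, 0.1336, 0.0821]
orientation: [0.0, 0.751, 0.66, -0.003]
contact_force: [-26.1, -25.1, 28.4]
grip_width: 0.005
grasp_force: 27.2
```

```bash
python3 e.py; python3 -c "
from h import *
st()"
```

```text
right end y [-0.2665 -0.2655 -0.2665 -0.2665 -0.2665] mean -0.2663
t 18.30 p [0.5528 0.1337 0.0821] yaw_y -7.33 tilt 0.39 saw [-0.0192 -0.0934] F [-25.5 -26.2  28.7] Fsaw [-22.1 -29.1] g 0.008 gf 27.2
```

The fingers slid 3 mm further while the angle's end stayed put at y = -0.2663, so it is butted against the stop. Easing the sideways push and holding.

>>> {"name": "jog_arm", "arguments": {"targets": [[[-0.001,0,0],0,0],[[-0.0015,0,0.0003],0,0],[[-0.0015,0,0.0003],0,0],[[-0.0015,0,0.0003],0,0],[[-0.0015,0,0.0003],0,0],[[-0.0015,0,0.0003],0,0]]}}

```text
t: 18.9
position: [0.5528, 0.1336, 0.0821]
orientation: [-0.0, 0.75, 0.661, -0.003]
contact_force: [-25.0, -18.6, 32.4]
grip_width: 0.009
grasp_force: 28.1
```

```bash
python3 e.py; python3 v.py | head -6
```

```text
right end y [-0.2665 -0.2655 -0.2665 -0.2665 -0.2665] mean -0.2663
t 18.95 p [0.5529 0.1336 0.0821] yaw_y -7.26 tilt 0.30 saw [-0.0191 -0.0934] F [-27.2 -18.2  31.9] Fsaw [-24.8 -21.4] g 0.007 gf 28.1
top upright 89
-0.27 [-0.0034  0.001   0.1053 -0.2663]
-0.245 [-0.0036  0.01    0.1045 -0.2436]
-0.22 [-0.0028  0.0063  0.1053 -0.22  ]
-0.19 [-0.0025  0.0095  0.1052 -0.1876]
```

Steady at about 25 N on the fence, 32 N down and 21 N toward the stop. Handing in.

```bash
python3 -c "
from h import *
print(sign_off())"
```

```text
the job is handed in; nothing more can be done
None
```

I handed the job in at about 19 s with the angle flat on the saw table, against the fence and the stop, and held into its inside corner at about 25 N back and 32 N down; the verdict was not shown.

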